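Free the mould from the wedge press

ROBOT

A 7-joint arm with a two-finger parallel gripper is mounted at the origin on the work surface. World frame = base frame: x ahead of the robot, y to its left, z up, the work surface at z = 0. Lengths are in mm, angles in rad, forces in N, time in s.
With the tool pointing down it reaches from about 400 to 875 mm from the base axis. Payload 4.4 kg.
Tool frame: the origin (TCP) lies at the very end of the fingers, on their centre line; the grasp point (between the pads) lies 19 mm behind it; y points along the fingers, z is the direction in which the jaws open and shut, and the axes are right-handed (so a half turn about y gives the same grasp; the last joint's range is limited). The gripper opens to 85 mm and grips with 20 to 120 N. Pads are 22 mm wide; open, the fingers measure 114 mm over their backs; the gripper's body (76 mm by 85 mm) begins 54 mm behind the grasp point. The pads swing forward as they close: fully open they stand 13 mm farther back than shut.
Start: joints at [1.107, 0.628, 0.038, 1.517, -0.027, 0.996, -0.02], TCP at [251.832, -599.248, 231.313] pointing down, gripper open.
Joint ranges: [-3.06, 3.06], [-0.37, 2.12], [-1.25, 1.32], [0.18, 2.47], [-1.1, 4.24], [0.23, 1.98], [-2.94, 2.94]. Speed limits (rad/s): [2.57, 2.57, 3.14, 3.14, 3.14, 3.14, 3.14].

INTERFACE

Orientations are given as [roll, pitch, yaw] about the fixed x, y, z axes, in that order (R = Rz(yaw) Ry(pitch) Rx(roll)).
In Python, from cell import ctrl, imaging, finish_job gives the robot as it stands.
- The arm moves only by the shell command python3 -m inch 'ROWS'. ROWS is JSON, one flat list of numbers, 7 for each row, row after row: the opening, from 0 (shut) to 1 (fully open), then the shift along the tool's x, y, z in cm, then the turn, a rotation vector about the tool's x, y, z in degrees. A call has 1 to 12 rows; each row is the pose to reach, as a shift and turn from the pose commanded when the call began, along the tool's axes at that moment; what a row does not reach only later rows make up. A row lasts 1/10 s, in which the tool goes at most 50 mm and 8.59 degrees, less where a joint would pass 70% of its speed; a pose out of reach is approached as far as the arm can. A call with a gripper value outside its range is refused whole. The fingers move at their own pace and stop on an object; the grip force is fixed at half the most. Time passes only in rows, so rows that repeat a pose let the fingers close. It gives the time, the measured TCP pose, the force and the opening at its end, in the units of the state.
- ctrl.read_state(): the state, without advancing time (a new reading comes with each control period).
- imaging.get_image(name): name is "scene" or "top" or "wrist"; returns a dict with "img" (384x512x3 uint8, red, green, blue), "fx", "fy", "cx", "cy" (pixels), "R" (3x3) and "t" (3): a world point X has camera coordinates R X + t. Camera axes: x right, y down, z forward; pixel columns grow to the right and rows downward; lengths in mm; the calibration is good to about 2 mm. A picture is of the moment at which its call begins. There is no depth.
- finish_job(): hands the job in, once; it reports no verdict.
The state is a dict: "clock": time; "qpos": joint angles; "qd": joint speeds; "tau": joint torques, N m; "eef_pos": TCP position; "tool_rot": TCP orientation; "force": force on the tool from outside, world axes, zero at the start; "torque": the same for the moment, N m; "width": finger opening in mm.
Only numpy, scipy, OpenCV 4.12 (cv2) and the standard library are available. Lean on these libraries where they do the work, as an engineer would, in place of code of your own. Each camera call takes 0.05 s, during which the arm holds its last target.

TASK

The plaster mould is clamped in the little press by a tight wooden wedge. The press just stands on the bench and must stay where it is, so do not tug: take the wedge by the neck of its T-shaped tail, rock it out with small side-to-side pulls and lay it flat in the plywood tray. Then draw the mould out from under the bar and set it down gently, flat, in the middle of the cardboard sheet, leaving the glass vases alone.

Things in the scene. Friction and masses are not known exactly. Their poses are not given: they have to be found in the camera images.
- press: Small wedge press, 3.3 kg, standing loose on rubber feet. Base board 240 (x) x 200 (y) mm, its top 30 mm up. Two studs with springs at y = +-78 mm, 143 mm high, carry a spring bar along y, 34 mm wide in x. Origin: middle of the base's underside, below the bar. Its own -x is the front, out of which wedge and mould are drawn; a low strip stops the mould at the back.
- bar (a joint): Height of the press's spring bar in m: about 0 with the wedge home (bar's top 103 mm over the bench), -0.005 fully down with the wedge out. It presses on the wedge with about 70 N when home, less as the wedge comes out, none from about 30 mm on. A wooden shoe with a 36 mm wide channel under the bar's middle lets the wedge swing about 10 degrees to each side.
- wedge: Beech wedge, 0.09 kg, 185 mm long, in the press between bar and mould. T-shaped tail 30 mm high: cross-piece 46 mm wide, 12 mm thick, then a neck 24 mm wide, 38 mm long; then the blade, 30 mm wide, flat below, top sloping 1 in 6 to 8 mm at the thin end. Origin: under the neck's middle; +x to the thin end, z up. Home: origin at x = -125 mm in the press, 76 mm over the bench, free space below.
- wedge_tip (a point): Middle of the lower edge of the wedge's thin end, 155 mm from the wedge's origin along its +x. The wedge is jammed: a straight pull slides the whole press along instead (at 30 to 45 N). Swinging the tail 10 to 15 mm to each side about the bar takes 10 to 20 N, and while it swings a few newtons draw it out 2 to 4 mm a swing. It is clear of the bar after 60 mm.
- mould: Closed plaster mould, one solid white block 130 (x) x 64 (y) x 41 mm, 0.4 to 0.65 kg, with a plywood pad 36 x 38 x 5 mm on the middle of its top. Origin: centre of its underside. At first in the press, axes parallel to it, 30 mm over the bench, ends 48 mm out from under the bar. With the wedge out it has 3 mm of headroom, slides level out of the front and is clear of the bar after 90 mm.
- tray: Shallow empty plywood tray fixed on the bench, outside 245 (x) x 105 (y) x 22 mm, walls 6 mm, floor 6 mm thick. Origin: middle of its underside; long side along its x.
- card: Sheet of brown cardboard fixed on the bench, 190 (x) x 160 (y) x 5 mm thick, empty. Origin: middle of its underside.
- vase_a: Amber glass vase with a white clay paw, about 200 mm tall, foot 86 mm across, standing loose. Origin: middle of its foot's underside.
- vase_b: Amber glass vase with a white clay paw, about 200 mm tall, foot 86 mm across, standing loose. Origin: middle of its foot's underside.
- vase_c: Amber glass vase with a white clay paw, about 200 mm tall, foot 86 mm across, standing loose. Origin: middle of its foot's underside.

How it is judged:
By the outcome, as a careful person would: the job done as asked, in the order asked, and still so for the second after the job is handed in, with the robot touching nothing.
It also fails if it takes over 69 s, if anything falls off the work surface, if the arm or the gripper's body presses on something with over 40 N, if the wrist force passes 120 N, or if a joint passes its speed limit or range.

## Working session

There is one attempt and no reset: what is moved stays moved. The work goes in short steps, Python scripts to look and compute and a shell command to move; the robot and the scene stay as the last step left them, time stands still between calls to the robot, and variables do not carry over. Pictures are saved under pics/ and viewed, and the job is handed in when it is done.

```bash
ls; mkdir -p pics; python3 - <<'E'
from cell import ctrl, imaging
import cv2,numpy as np
s=ctrl.read_state(); print(s)
for n in ["scene","top"]:
    d=imaging.get_image(n); cv2.imwrite(f"pics/{n}0.png",d["img"][:,:,::-1])
    np.savez(f"pics/{n}0.npz",**d)
    print(n,d["fx"],d["cx"],d["cy"],np.round(d["R"],3).tolist(),np.round(d["t"],1))
E
```

```text
pics
{'clock': 0.0, 'qpos': array([ 1.10721565,  0.62936035,  0.03841255,  1.51840229, -0.02700313,
        0.99631315, -0.0199986 ]), 'qd': array([ 3.06189741e-04, -1.48349849e-04, -1.02813229e-03,  5.10666110e-05,
        1.24518761e-03, -1.61980155e-03, -7.27822291e-05]), 'tau': array([ 1.35126456e-04, -5.63393247e+01,  1.22652121e+00, -1.93441164e+01,
        1.11880770e-02,  1.06397975e-02,  1.28482611e-05]), 'eef_pos': array([ 251.58257999, -598.63140778,  230.36838555]), 'tool_rot': array([-1.57276242e+00, -7.67848828e-06, -2.74378926e+00]), 'force': array([ 0.34158998, -0.27211802, -0.22660059]), 'torque': array([-0.02391783,  0.00398156,  0.01242022]), 'width': 85.72866215045215}
scene 392.92280349298744 253.01223865941574 190.14035791285218 [[0.171, 0.985, 0.012], [0.747, -0.122, -0.654], [-0.643, 0.121, -0.757]] [ -60.5 -435.8 1605.6]
top 451.8356442473012 252.74318165745527 189.90088098786245 [[0.025, -1.0, -0.002], [-0.983, -0.024, -0.18], [0.18, 0.007, -0.984]] [ -51.4  643.7 1114.1]
```

View pics/scene0.png

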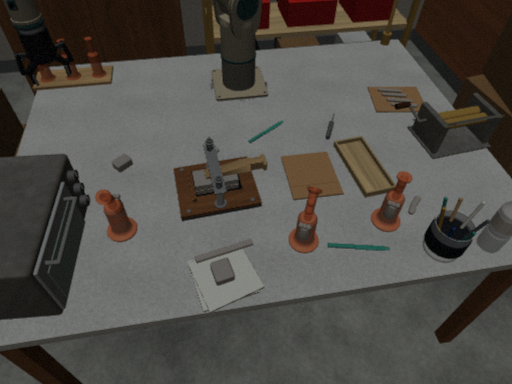

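View pics/top0.png

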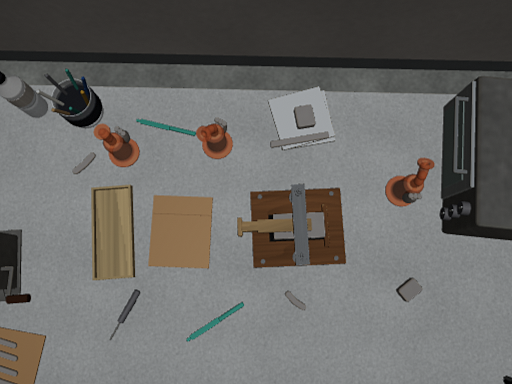

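```bash
python3 - <<'E'
import cv2,numpy as np
d=np.load("pics/top0.npz"); im=d["img"][:,:,::-1]
cv2.imwrite("pics/crop1.png",cv2.resize(im[170:285,225:355],None,fx=6,fy=5.2*6/5.2/1.2,interpolation=cv2.INTER_CUBIC))
cv2.imwrite("pics/crop2.png",cv2.resize(im[170:290,80:230],None,fx=5,fy=5,interpolation=cv2.INTER_CUBIC))
d=np.load("pics/scene0.npz"); im=d["img"][:,:,::-1]
cv2.imwrite("pics/crop3.png",cv2.resize(im[130:222,165:285],None,fx=6,fy=6,interpolation=cv2.INTER_CUBIC))
E
```

```text
(no output)
```

View pics/crop1.png

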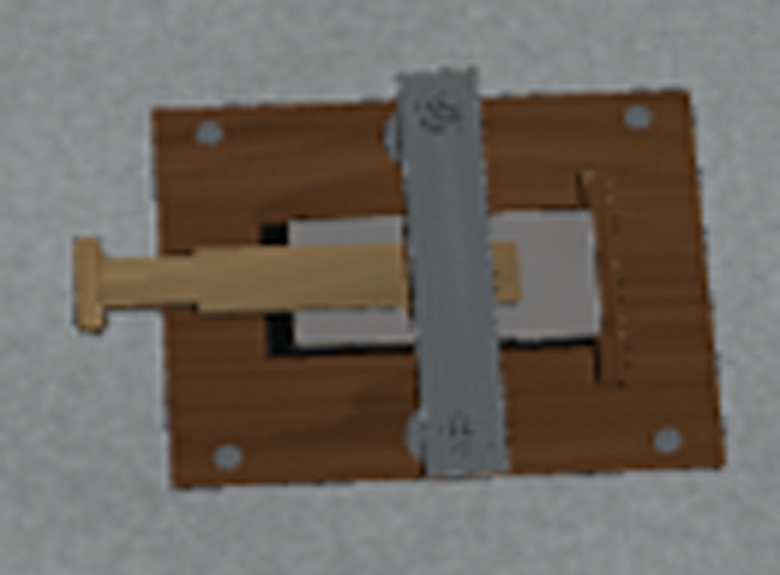

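View pics/crop2.png

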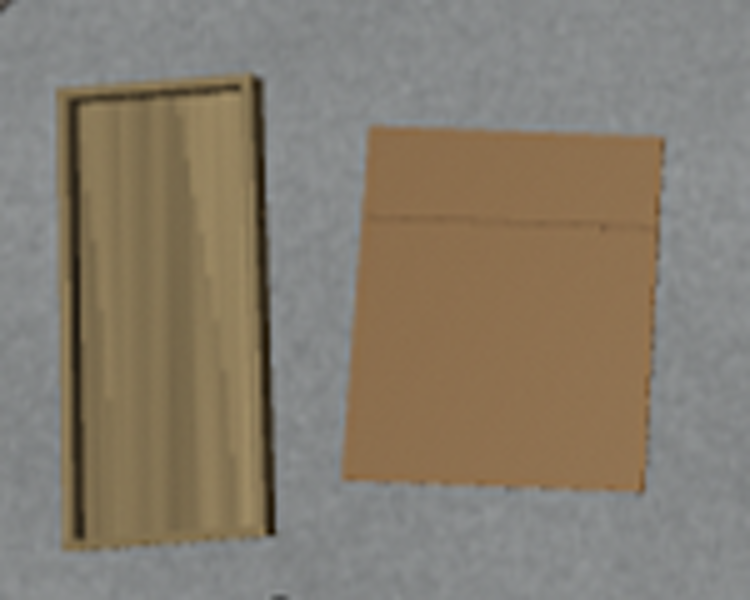

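View pics/crop3.png

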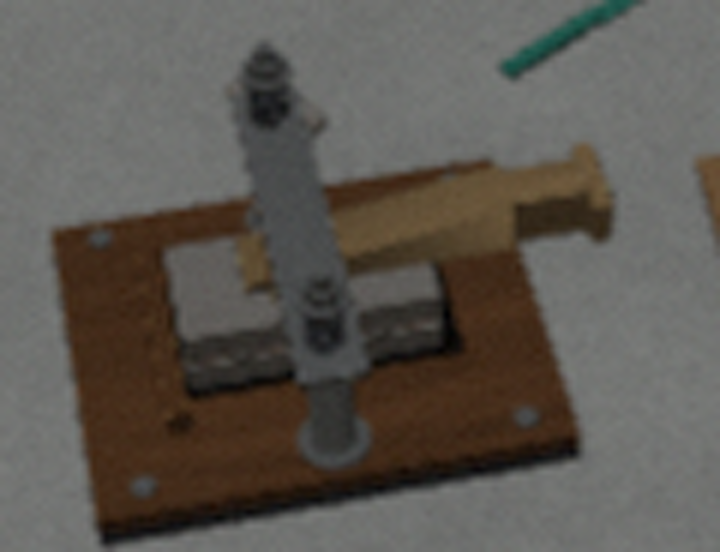

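```bash
cat > h.py <<'E'
import numpy as np
from scipy.spatial.transform import Rotation as Ro
def ray(d,px,z):
    u,v=px; R=d["R"];t=d["t"]
    c=-R.T@t; r=R.T@np.array([(u-d["cx"])/d["fx"],(v-d["cy"])/d["fy"],1.])
    return c+r*(z-c[2])/r[2]
def proj(d,X):
    c=d["R"]@np.asarray(X,float)+d["t"]; return np.array([d["fx"]*c[0]/c[2]+d["cx"],d["fy"]*c[1]/c[2]+d["cy"]])
def c2p(u,v,fx,fy,ox,oy): return ((u+.5)/fx-.5+ox,(v+.5)/fy-.5+oy)
def quad(d,pts,z):
    P=np.array([ray(d,p,z) for p in pts]); return P
E
python3 - <<'E'
from h import *
d=np.load("pics/top0.npz")
def rep(n,P):
    L=[np.linalg.norm(P[i]-P[(i+1)%4]) for i in range(4)]
    A=[np.degrees(np.arctan2(*(P[(i+1)%4]-P[i])[[1,0]])) for i in range(4)]
    print(n,np.round(P.mean(0),1),np.round(L,1),np.round(A,1))
rep("press",quad(d,[c2p(u,v,6,5,225,170) for u,v in [(153,108),(690,92),(724,466),(172,488)]],30))
P=quad(d,[c2p(u,v,5,5,80,170) for u,v in [(57,90),(258,77),(272,537),(63,550)]],22);rep("tray",P)
P=quad(d,[c2p(u,v,5,5,80,170) for u,v in [(370,127),(664,138),(644,492),(343,480)]],5);rep("card",P)
for n,p,z in [("T left",(75,283),106),("T mid back",(88,284),106),("neck start",(103,283),106),("neckend",(195,280),106),("bar top mid front",(399+5,75),103),("bar mid",(452,272),103)]:
    print(n,np.round(ray(d,c2p(*p,6,5,225,170),z),1))
P=quad(d,[c2p(u,v,6,5,225,170) for u,v in [(400,78),(476,73),(508,468),(428,472)]],103);rep("bar",P)
s=np.load("pics/scene0.npz")
for u,v in [(53,232),(488,163),(578,440),(103,525)]:
    print(np.round(ray(s,c2p(u,v,6,6,165,130),30),1))
for (u,v) in [(584,148),(606,178),(580,150)]:
    print("T",np.round(ray(s,c2p(u,v,6,6,165,130),106),1))
# vases
for n,p in [("a",(123,152)),("b",(217,144)),("c",(405,190))]: print(n,np.round(ray(d,p,3),0))
E
```

```text
press [ 554.8 -153.6   30. ] [238.2 196.6 237.7 199.2] [ -86.5 -176.3   94.1    3.8]
tray [531.1 332.4  22. ] [107.7 243.2 108.  242.7] [ -84.8 -174.1   94.9    5.9]
card [538.4 154.6   5. ] [159.6 189.  158.9 188.9] [-90.8 179.2  89.2  -0.6]
T left [5.447e+02 4.000e-01 1.060e+02]
T mid back [544.4  -4.9 106. ]
neck start [545.  -11.1 106. ]
neckend [547.4 -48.6 106. ]
bar top mid front [ 652.5 -133.3  103. ]
bar mid [ 554.3 -153.9  103. ]
bar [ 555.4 -154.2  103. ] [ 31.8 195.1  32.4 194.5] [ -84.  -175.9   94.8    3.9]
[ 471.7 -277.1   30. ]
[456.9 -41.9  30. ]
[655.5 -29.2  30. ]
[ 670.1 -261.7   30. ]
T [530.7  -4.9 106. ]
T [553.5   1.9 106. ]
T [531.8  -7.1 106. ]
a [753. 326.   3.]
b [782.  67.   3.]
c [ 665. -449.    3.]
```

```bash
cat >> h.py <<'E'
def plan(pos,yaw,st=None):
    from cell import ctrl
    s=st or ctrl.read_state(); R=Ro.from_euler('xyz',s["tool_rot"]); 
    T=Ro.from_euler('xyz',[-90,0,yaw],degrees=True)
    sh=R.inv().apply(np.asarray(pos,float)-s["eef_pos"])/10
    tv=(R.inv()*T).as_rotvec(degrees=True)
    print("t",round(s["clock"],2),"pos",np.round(s["eef_pos"],1),"rpy",np.round(np.degrees(s["tool_rot"]),1),"F",np.round(s["force"],1),"w",round(s["width"],1))
    print("shift cm",np.round(sh,2),"turn",np.round(tv,1))
E
python3 -c "
from h import *
plan([546.5,-29.5,200],-86.1)"
```

```text
t 0.1 pos [ 251.6 -598.7  230.5] rpy [ -90.1   -0.  -157.2] F [-0.3  0.   0.2] w 85.3
shift cm [-49.24   3.12 -41.05] turn [  0.1 -71.1  -0.1]
```

```bash
python3 -m inch '[0.7,-49.24,3.1,-41.05,0,-71.1,0, 0.7,-49.24,3.1,-41.05,0,-71.1,0, 0.7,-49.24,3.1,-41.05,0,-71.1,0, 0.7,-49.24,3.1,-41.05,0,-71.1,0, 0.7,-49.24,3.1,-41.05,0,-71.1,0, 0.7,-49.24,3.1,-41.05,0,-71.1,0, 0.7,-49.24,3.1,-41.05,0,-71.1,0, 0.7,-49.24,3.1,-41.05,0,-71.1,0, 0.7,-49.24,3.1,-41.05,0,-71.1,0, 0.7,-49.24,3.1,-41.05,0,-71.1,0, 0.7,-49.24,3.1,-41.05,0,-71.1,0, 0.7,-49.24,3.1,-41.05,0,-71.1,0]'; python3 -c "
from h import *
plan([546.5,-29.5,200],-86.1)"
```

```text
clock: 1.3
eef_pos: [528.0, -65.4, 202.0]
tool_rot: [-1.571, -0.0, -1.503]
force: [1.3, -0.2, -0.6]
width: 59.7
t 1.3 pos [528.  -65.4 202. ] rpy [-90.   -0.  -86.1] F [ 1.3 -0.2 -0.6] w 59.7
shift cm [-3.46  0.2   2.09] turn [ 0. -0.  0.]
```

```bash
python3 -m inch '[0.7,-3,3,1.9,0,0,0, 0.7,-3,3,1.9,0,0,0, 0.7,-3,3,1.9,0,0,0, 0.7,-3,3,1.9,0,0,0]'; python3 - <<'E'
from h import *
from cell import ctrl, imaging
import cv2
plan([546.5,-29.5,79],-86.1)
d=imaging.get_image("wrist"); np.savez("pics/w1.npz",**d)
im=d["img"][:,:,::-1]; cv2.imwrite("pics/w1.png",cv2.resize(im,None,fx=1.5,fy=1.5))
print(proj(d,[546.5,-29.3,106]))
E
```

```text
clock: 1.7
eef_pos: [544.0, -37.6, 172.4]
tool_rot: [-1.571, -0.001, -1.505]
force: [-0.4, -0.4, 0.5]
width: 59.7
t 1.7 pos [544.  -37.6 172.4] rpy [-90.   -0.1 -86.2] F [-0.4 -0.4  0.5] w 59.7
shift cm [-0.8   9.34  0.31] turn [ 0.  -0.1  0.1]
[253.87889825 200.27729755]
```

View pics/w1.png

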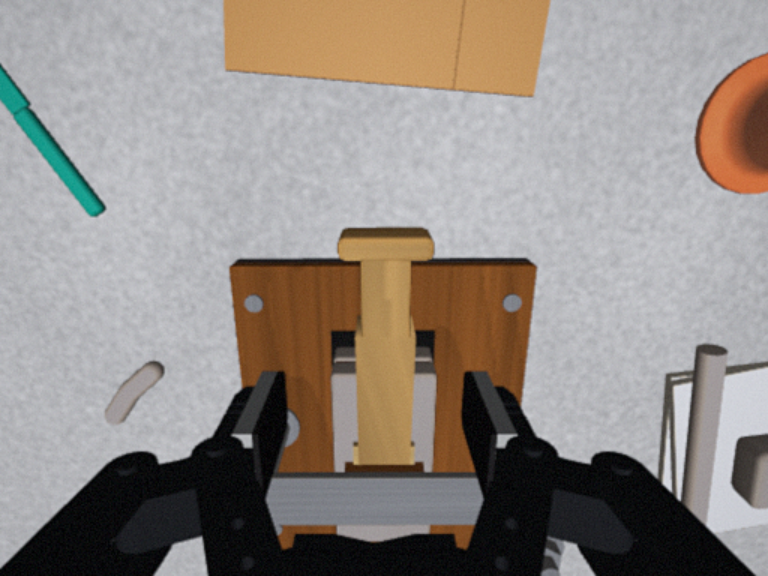

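```bash
python3 - <<'E'
from h import *
d=np.load("pics/w1.npz")
f=lambda u,v,z:np.round(ray(d,((u+.5)/1.5-.5,(v+.5)/1.5-.5),z),1)
print("T back corners",f(341,229,106),f(432,229,106)); print("neck",f(360,262,106),f(411,262,106),f(360,320,106),f(411,320,106))
print("board corners",f(231,262,30),f(535,262,30))
E
```

```text
T back corners [525.8   4.2 106. ] [567.2   6.9 106. ]
neck [535.3 -10.8 106. ] [559.1  -9.2 106. ] [537. -40. 106.] [561.8 -38.3 106. ]
board corners [452.3 -36.8  30. ] [645.6 -24.1  30. ]
```

```bash
python3 -c "
from h import *
plan([547.5,-28.5,79],-86.1)"
```

```text
t 1.75 pos [544.2 -37.9 172.7] rpy [-90.   -0.1 -86.3] F [ 0.1 -0.7 -0.6] w 59.7
shift cm [-0.93  9.37  0.39] turn [-0.  -0.2  0.1]
```

```bash
python3 -m inch '[0.7,-0.93,4.4,0.39,0,0,0, 0.7,-0.93,7.8,0.39,0,0,0, 0.7,-0.93,9.35,0.39,0,0,0, 0.7,-0.93,9.35,0.39,0,0,0, 0.7,-0.93,9.35,0.39,0,0,0]'; python3 - <<'E'
from h import *
from cell import ctrl, imaging
import cv2
d=imaging.get_image("wrist"); np.savez("pics/w2.npz",**d)
im=d["img"][:,:,::-1]; cv2.imwrite("pics/w2.png",cv2.resize(im,None,fx=1.5,fy=1.5))
plan([547.5,-28.5,79],-86.1)
E
```

```text
clock: 2.25
eef_pos: [548.1, -27.6, 79.7]
tool_rot: [-1.57, -0.0, -1.505]
force: [0.4, 0.1, 0.4]
width: 59.9
t 2.3 pos [548.6 -27.4  80.2] rpy [-89.9  -0.  -86.2] F [-0.2 -0.1  0.8] w 59.8
shift cm [ 0.11  0.12 -0.12] turn [-0.1 -0.1  0. ]
```

View pics/w2.png

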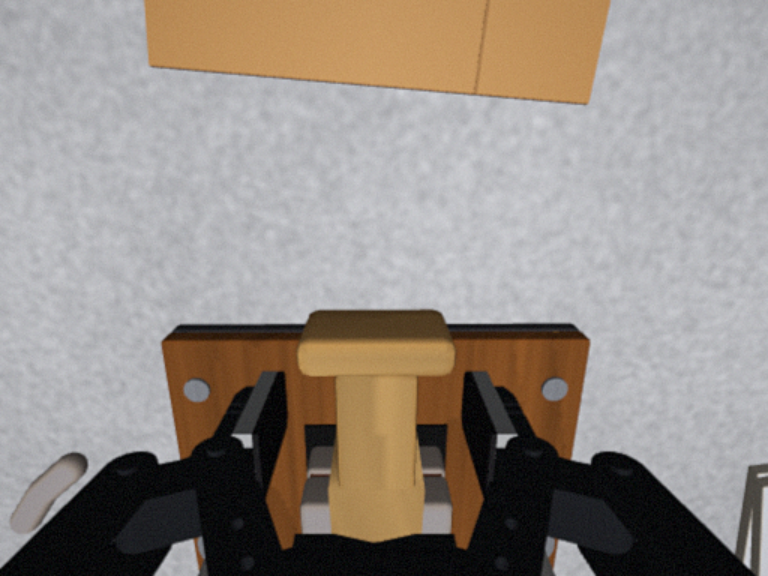

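```bash
python3 -m inch '[0.0,0,0.1,-0.06,0,0,0, 0.0,0,0.1,-0.06,0,0,0, 0.0,0,0.1,-0.06,0,0,0, 0.0,0,0.1,-0.06,0,0,0, 0.0,0,0.1,-0.06,0,0,0]';  python3 - <<'E'
from h import *
plan([547.5,-28.5,79],-86.1)
E
```

```text
clock: 2.8
eef_pos: [548.5, -26.5, 78.8]
tool_rot: [-1.568, -0.0, -1.503]
force: [2.0, -0.1, 6.6]
width: 23.1
t 2.8 pos [548.5 -26.5  78.8] rpy [-89.8  -0.  -86.1] F [ 2.  -0.1  6.6] w 23.1
shift cm [ 0.19 -0.02 -0.11] turn [-0.2 -0.   0. ]
```

```bash
python3 -m inch '[0,0,0,0.4,0,1.83,0, 0,0.02,0,0.8,0,3.67,0, 0,0.04,0,1.2,0,5.5,0]';python3 -m inch '[0,-0.05,0,-0.4,0,-1.83,0, 0,-0.1,0,-0.8,0,-3.67,0, 0,-0.18,0,-1.2,0,-5.5,0, 0,-0.18,0,-1.6,0,-7.33,0, 0,-0.2,0,-2.0,0,-9.17,0, 0,-0.22,0,-2.4,0,-11,0]'; python3 - <<'E'
from h import *
plan([547.5,-28.5,79],-86.1)
E
```

```text
clock: 3.1
eef_pos: [558.0, -25.2, 78.5]
tool_rot: [-1.573, -0.0, -1.596]
force: [-3.5, 1.3, 10.4]
width: 23.3
clock: 3.7
eef_pos: [537.2, -24.1, 78.7]
tool_rot: [-1.567, -0.001, -1.407]
force: [5.1, -4.7, 4.2]
width: 23.0
t 3.7 pos [537.2 -24.1  78.7] rpy [-89.8  -0.1 -80.6] F [ 5.1 -4.7  4.2] w 23.0
shift cm [ 0.6  -0.03  0.94] turn [-0.2  5.5  0.1]
```

```bash
python3 -m inch '[0,0,0,0.4,0,1.83,0, 0,-0.05,0,0.8,0,3.67,0, 0,-0.1,0,1.2,0,5.5,0]'; python3 - <<'E'
from h import *
from cell import ctrl, imaging
import cv2
d=imaging.get_image("top"); np.savez("pics/t1.npz",**d)
im=d["img"][:,:,::-1]; cv2.imwrite("pics/t1.png",cv2.resize(im[170:285,225:355],None,fx=6,fy=5,interpolation=cv2.INTER_CUBIC))
plan([547.5,-28.5,79],-86.1)
E
```

```text
clock: 4.0
eef_pos: [546.1, -21.9, 78.4]
tool_rot: [-1.572, -0.003, -1.499]
force: [-1.1, -5.8, 9.4]
width: 23.2
t 4.05 pos [546.7 -21.8  78.4] rpy [-90.1  -0.2 -86. ] F [-0.4 -4.7 10.4] w 23.0
shift cm [ 0.68 -0.06  0.04] turn [0.1 0.1 0.2]
```

View pics/t1.png

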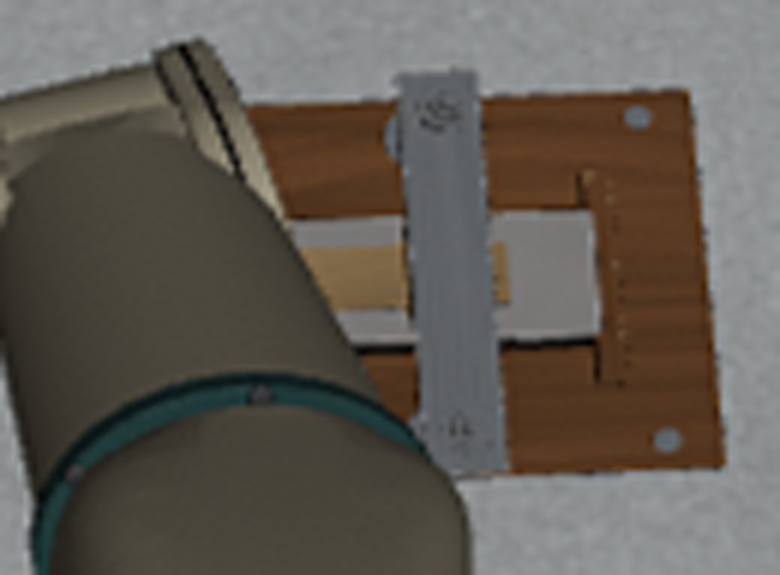

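```bash
python3 -m inch '[0,-0.03,-0.03,0.4,0,1.83,0, 0,-0.06,-0.03,0.8,0,3.67,0, 0,-0.09,-0.05,1.2,0,5.5,0, 0,-0.17,-0.05,0.8,0,3.67,0, 0,-0.24,-0.05,0.4,0,1.83,0, 0,-0.3,-0.05,0,0,0,0, 0,-0.34,-0.05,-0.4,0,-1.83,0, 0,-0.37,-0.05,-0.8,0,-3.67,0, 0,-0.39,-0.05,-1.2,0,-5.5,0, 0,-0.47,-0.05,-0.8,0,-3.67,0, 0,-0.54,-0.05,-0.4,0,-1.83,0, 0,-0.6,-0.05,0,0,0,0]'; python3 - <<'E'
from h import *
from cell import ctrl, imaging
import cv2
d=imaging.get_image("top"); np.savez("pics/t2.npz",**d)
im=d["img"][:,:,::-1]; cv2.imwrite("pics/t2.png",cv2.resize(im[170:285,225:355],None,fx=6,fy=5,interpolation=cv2.INTER_CUBIC))
plan([547.5,-28.5,79],-86.1)
E
```

```text
clock: 5.25
eef_pos: [545.4, -16.2, 78.5]
tool_rot: [-1.573, -0.003, -1.502]
force: [-0.7, -6.0, 8.9]
width: 23.1
t 5.3 pos [546.  -16.1  78.5] rpy [-90.1  -0.2 -86.1] F [-0.4 -5.4  8. ] w 23.0
shift cm [ 1.25 -0.05  0.07] turn [ 0.1 -0.   0.2]
```

View pics/t2.png

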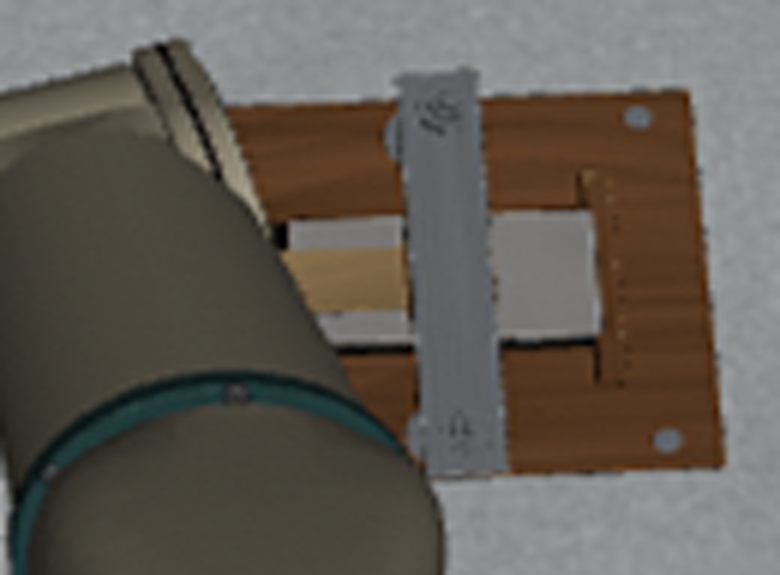

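```bash
for i in 1; do python3 -m inch '[0,-0.03,-0.03,0.4,0,1.83,0, 0,-0.06,-0.03,0.8,0,3.67,0, 0,-0.09,-0.05,1.2,0,5.5,0, 0,-0.17,-0.05,0.8,0,3.67,0, 0,-0.24,-0.05,0.4,0,1.83,0, 0,-0.3,-0.05,0,0,0,0, 0,-0.34,-0.05,-0.4,0,-1.83,0, 0,-0.37,-0.05,-0.8,0,-3.67,0, 0,-0.39,-0.05,-1.2,0,-5.5,0, 0,-0.47,-0.05,-0.8,0,-3.67,0, 0,-0.54,-0.05,-0.4,0,-1.83,0, 0,-0.6,-0.05,0,0,0,0]'; done
python3 -m inch '[0,-0.03,0,0.4,0,1.83,0, 0,-0.06,0,0.8,0,3.67,0, 0,-0.09,0,1.2,0,5.5,0, 0,-0.17,0,0.8,0,3.67,0, 0,-0.24,0,0.4,0,1.83,0, 0,-0.3,0,0,0,0,0, 0,-0.34,0,-0.4,0,-1.83,0, 0,-0.37,0,-0.8,0,-3.67,0, 0,-0.39,0,-1.2,0,-5.5,0, 0,-0.47,0,-0.8,0,-3.67,0, 0,-0.54,0,-0.4,0,-1.83,0, 0,-0.6,0,0,0,0,0]'; python3 - <<'E'
from h import *
from cell import ctrl, imaging
import cv2
d=imaging.get_image("top"); np.savez("pics/t3.npz",**d)
im=d["img"][:,:,::-1]; cv2.imwrite("pics/t3.png",cv2.resize(im[170:285,225:355],None,fx=6,fy=5,interpolation=cv2.INTER_CUBIC))
plan([547.5,-28.5,79],-86.1)
E
```

```text
clock: 6.5
eef_pos: [544.9, -10.5, 78.6]
tool_rot: [-1.574, -0.003, -1.503]
force: [-0.5, -6.4, 5.0]
width: 22.8
clock: 7.7
eef_pos: [544.5, -5.0, 78.5]
tool_rot: [-1.574, -0.004, -1.504]
force: [0.4, -8.1, 1.5]
width: 23.1
t 7.75 pos [545.1  -4.9  78.4] rpy [-90.2  -0.2 -86.2] F [ 0.  -6.8  2.2] w 23.1
shift cm [ 2.38 -0.05  0.09] turn [ 0.2 -0.1  0.2]
```

View pics/t3.png

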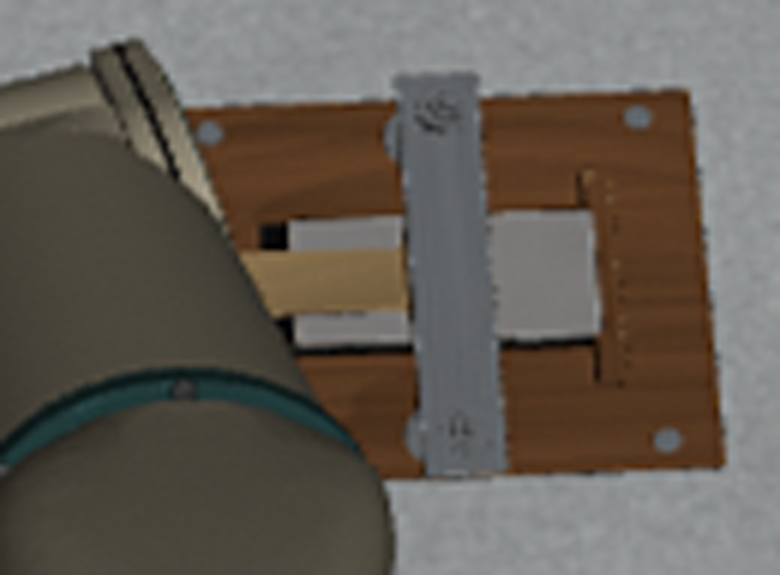

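```bash
python3 -m inch '[0,-0.03,0,0.4,0,1.83,0, 0,-0.06,0,0.8,0,3.67,0, 0,-0.09,0,1.2,0,5.5,0, 0,-0.17,0,0.8,0,3.67,0, 0,-0.24,0,0.4,0,1.83,0, 0,-0.3,0,0,0,0,0, 0,-0.34,0,-0.4,0,-1.83,0, 0,-0.37,0,-0.8,0,-3.67,0, 0,-0.39,0,-1.2,0,-5.5,0, 0,-0.47,0,-0.8,0,-3.67,0, 0,-0.54,0,-0.4,0,-1.83,0, 0,-0.6,0,0,0,0,0]'
python3 -m inch '[0,-0.03,0,0.4,0,1.83,0, 0,-0.06,0,0.8,0,3.67,0, 0,-0.09,0,1.2,0,5.5,0, 0,-0.17,0,0.8,0,3.67,0, 0,-0.24,0,0.4,0,1.83,0, 0,-0.3,0,0,0,0,0, 0,-0.34,0,-0.4,0,-1.83,0, 0,-0.37,0,-0.8,0,-3.67,0, 0,-0.39,0,-1.2,0,-5.5,0, 0,-0.47,0,-0.8,0,-3.67,0, 0,-0.54,0,-0.4,0,-1.83,0, 0,-0.6,0,0,0,0,0]'; python3 - <<'E'
from h import *
plan([550,60,79],-86.1)
E
```

```text
clock: 8.95
eef_pos: [544.0, 0.2, 78.3]
tool_rot: [-1.574, -0.005, -1.504]
force: [0.8, -8.2, 1.7]
width: 23.2
clock: 10.15
eef_pos: [544.0, 10.2, 78.4]
tool_rot: [-1.573, 0.0, -1.504]
force: [1.1, -1.4, 1.5]
width: 23.0
t 10.15 pos [544.   10.2  78.4] rpy [-90.1   0.  -86.2] F [ 1.1 -1.4  1.5] w 23.0
shift cm [-4.93 -0.06  0.93] turn [ 0.1 -0.1 -0. ]
```

```bash
python3 -m inch '[0,-0.8,0,0,0,0,0, 0,-1.6,0,0,0,0,0, 0,-2.4,0,0,0,0,0, 0,-3.2,0,0,0,0,0, 0,-4,0,0,0,0,0, 0,-4.8,0,0,0,0,0, 0,-4.8,0,0,0,0,0]'; python3 - <<'E'
from h import *
from cell import ctrl, imaging
import cv2
d=imaging.get_image("top"); np.savez("pics/t4.npz",**d)
im=d["img"][:,:,::-1]; cv2.imwrite("pics/t4.png",cv2.resize(im[170:285,225:355],None,fx=6,fy=5,interpolation=cv2.INTER_CUBIC))
d=imaging.get_image("wrist"); np.savez("pics/w4.npz",**d)
im=d["img"][:,:,::-1]; cv2.imwrite("pics/w4.png",im)
plan([469,326,130],5.5)
E
```

```text
clock: 10.85
eef_pos: [541.5, 59.7, 78.9]
tool_rot: [-1.571, 0.001, -1.501]
force: [0.4, 0.2, -1.1]
width: 22.9
t 10.95 pos [541.5  57.7  78.8] rpy [-90.   -0.  -86.1] F [-0.3 -0.  -1. ] w 23.0
shift cm [-27.26  -5.12  -5.41] turn [  0.  -91.6   0. ]
```

View pics/t4.png

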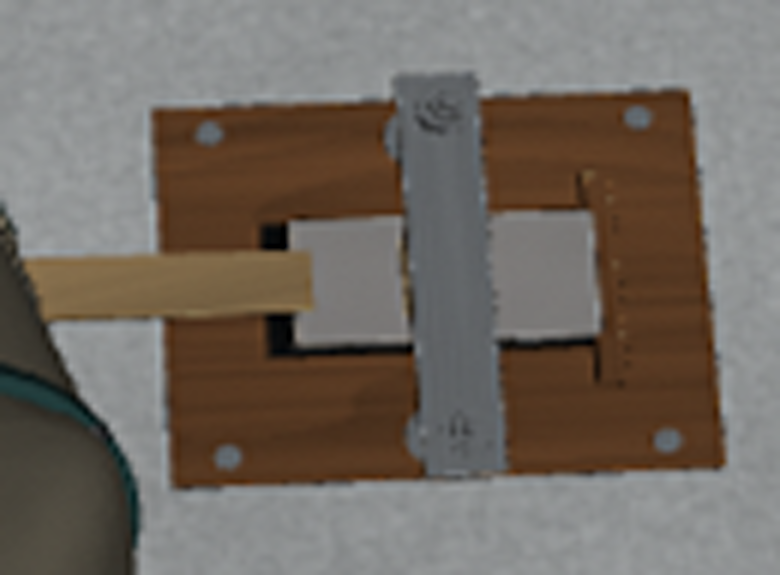

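View pics/w4.png

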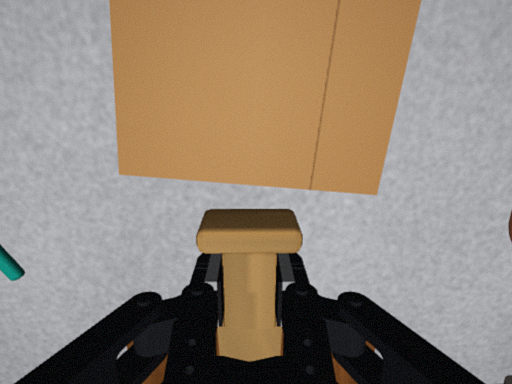

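```bash
python3 - <<'E'
from h import *
d=np.load("pics/t4.npz")
t=ray(d,c2p(312,282,6,5,225,170),84); print(t)
u=np.array([np.cos(np.radians(-86.1)),np.sin(np.radians(-86.1))])
print("tip-TCP along",(t[:2]-np.array([541.5,57.7]))@u)
E
python3 -m inch '[0,0,-5,0,0,0,0, 0,-4,-6,-0.5,0,0,0, 0,-8,-6,-1,0,0,0]'
python3 - <<'E'
from h import *
plan([469,326,130],5.5)
E
```

```text
[549.87186544 -97.47517605  84.        ]
tip-TCP along 155.3852484727329
clock: 11.25
eef_pos: [528.4, 135.7, 141.0]
tool_rot: [-1.566, 0.0, -1.509]
force: [-0.9, 1.1, -1.2]
width: 22.9
t 11.25 pos [528.4 135.7 141. ] rpy [-89.7   0.  -86.4] F [-0.9  1.1 -1.2] w 22.9
shift cm [-19.36   1.08  -4.75] turn [ -0.2 -91.9   0.2]
```

```bash
python3 -m inch '[0,-19.4,0.8,-4.7,0,-91.7,0, 0,-19.4,0.8,-4.7,0,-91.7,0, 0,-19.4,0.8,-4.7,0,-91.7,0, 0,-19.4,0.8,-4.7,0,-91.7,0, 0,-19.4,0.8,-4.7,0,-91.7,0, 0,-19.4,0.8,-4.7,0,-91.7,0, 0,-19.4,0.8,-4.7,0,-91.7,0, 0,-19.4,0.8,-4.7,0,-91.7,0, 0,-19.4,0.8,-4.7,0,-91.7,0, 0,-19.4,0.8,-4.7,0,-91.7,0, 0,-19.4,0.8,-4.7,0,-91.7,0, 0,-19.4,0.8,-4.7,0,-91.7,0]'
python3 -m inch '[0,0,0.2,0,0,0,0, 0,0,0.2,0,0,0,0]'
python3 - <<'E'
from h import *
from cell import ctrl, imaging
import cv2
plan([469.3,326.6,40],5.5)
d=imaging.get_image("wrist"); np.savez("pics/w5.npz",**d); cv2.imwrite("pics/w5.png",d["img"][:,:,::-1])
d=imaging.get_image("scene"); np.savez("pics/s5.npz",**d); cv2.imwrite("pics/s5.png",cv2.resize(d["img"][100:250,250:450,::-1],None,fx=4,fy=4))
E
```

```text
clock: 12.45
eef_pos: [466.6, 326.1, 130.5]
tool_rot: [-1.571, 0.001, 0.096]
force: [-0.0, -0.4, -1.3]
width: 23.1
clock: 12.65
eef_pos: [466.2, 326.6, 128.6]
tool_rot: [-1.572, 0.0, 0.095]
force: [0.5, 0.3, -0.7]
width: 23.0
t 12.65 pos [466.2 326.6 128.6] rpy [-90.    0.    5.5] F [ 0.5  0.3 -0.7] w 23.0
shift cm [ 0.31  8.86 -0.02] turn [ 0. -0. -0.]
```

View pics/w5.png

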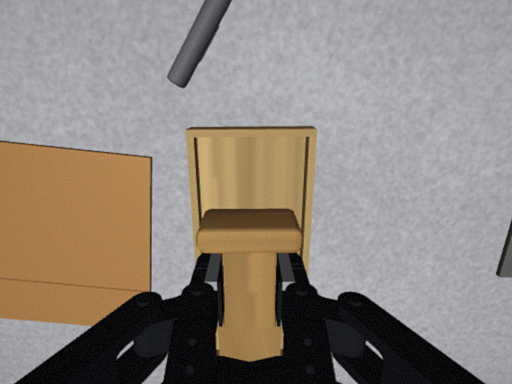

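View pics/s5.png

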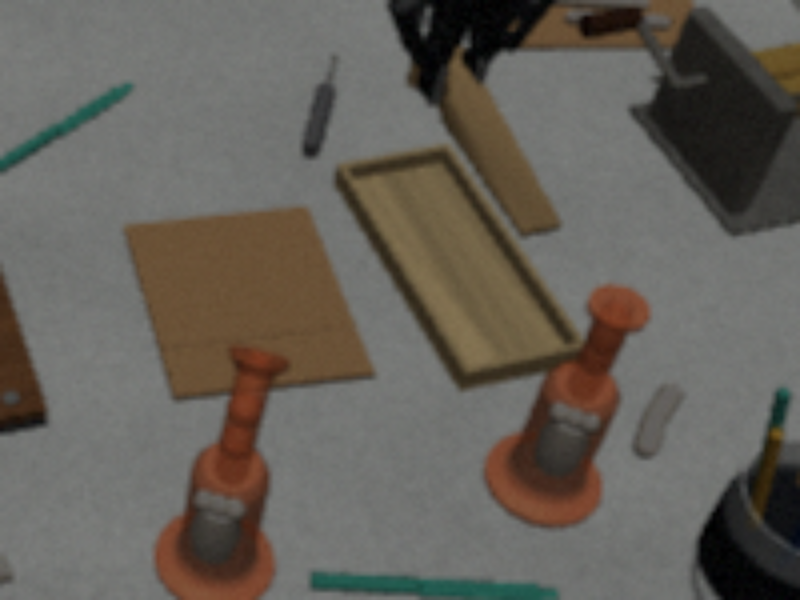

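```bash
python3 - <<'E'
from h import *
d=np.load("pics/w5.npz")
a=ray(d,(188,129),22);b=ray(d,(316,128),22); print(a,b,(a+b)/2, np.linalg.norm(a-b), np.degrees(np.arctan2(*(b-a)[:2])))
u=np.array([np.cos(np.radians(5.4)),np.sin(np.radians(5.4)),0]); print((a+b)/2+122.5*u)
s=np.load("pics/s5.npz")
P=quad(s,[c2p(u,v,4,4,250,100) for u,v in [(338,178),(445,149),(583,345),(462,385)]],22); P[3][2]=22
print(P, P.mean(0))
E
```

```text
[416.93833538 272.96623787  22.        ] [406.49992663 374.25305277  22.        ] [411.71913101 323.60964532  22.        ] 101.82327459307376 -5.884011460135612
[533.67547167 335.1379137   22.        ]
[[435.84582291 266.47206134  22.        ]
 [414.83790513 370.06350114  22.        ]
 [649.61969604 396.84158846  22.        ]
 [673.1316935  289.29684152  22.        ]] [543.3587794  330.66849811  22.        ]
```

```bash
python3 -m inch '[0,0.4,4,0.1,0,0,0, 0,0.4,7.5,0.1,0,0,0, 0,0.4,9.5,0.1,0,0,0, 0,0.4,10.6,0.1,0,0,0, 0,0.4,11.3,0.1,0,0,0, 0,0.4,11.6,0.1,0,0,0, 0,0.4,11.6,0.1,0,0,0]'
python3 - <<'E'
from h import *
plan([470.5,327.3,9.5],5.5)
E
```

```text
clock: 13.45
eef_pos: [470.4, 328.9, 13.4]
tool_rot: [-1.57, -0.001, 0.098]
force: [0.2, 0.3, -1.6]
width: 23.1
t 13.45 pos [470.4 328.9  13.4] rpy [-90.   -0.1   5.6] F [ 0.2  0.3 -1.6] w 23.1
shift cm [-0.    0.39 -0.16] turn [-0.   0.1  0.1]
```

```bash
python3 -m inch '[0,0,0.15,-0.1,0,0,0, 0,0,0.3,-0.1,0,0,0, 0,0,0.3,-0.1,0,0,0]'
python3 - <<'E'
from h import *
plan([470.5,327.3,9.5],5.5)
E
```

```text
clock: 13.75
eef_pos: [470.4, 327.5, 10.2]
tool_rot: [-1.571, -0.001, 0.097]
force: [-0.8, 0.3, -0.2]
width: 22.6
t 13.75 pos [470.4 327.5  10.2] rpy [-90.   -0.    5.6] F [-0.8  0.3 -0.2] w 22.6
shift cm [ 0.01  0.07 -0.02] turn [-0.   0.1  0. ]
```

```bash
python3 -m inch '[0,0,0.1,0,0,0,0, 0,0,0.1,0,0,0,0]'
python3 - <<'E'
from h import *
plan([470.5,327.3,9.5],5.5)
E
```

```text
clock: 13.95
eef_pos: [470.4, 327.6, 9.3]
tool_rot: [-1.571, -0.001, 0.097]
force: [-0.6, -1.2, 2.6]
width: 23.0
t 13.95 pos [470.4 327.6   9.3] rpy [-90.   -0.    5.6] F [-0.6 -1.2  2.6] w 23.0
shift cm [ 0.01 -0.02 -0.03] turn [-0.   0.1  0. ]
```

```bash
python3 -m inch '[0.5,0,0,0,0,0,0, 0.5,0,0,0,0,0,0, 0.5,0,0,0,0,0,0, 0.5,0,0,0,0,0,0, 0.5,0,-3,0,0,0,0, 0.5,0,-8,0,0,0,0, 0.5,0,-13,0,0,0,0, 0.5,0,-16,0,0,0,0]'
python3 - <<'E'
from h import *
from cell import imaging
import cv2
d=imaging.get_image("wrist"); cv2.imwrite("pics/w6.png",d["img"][:,:,::-1])
d=imaging.get_image("scene"); np.savez("pics/s6.npz",**d); cv2.imwrite("pics/s6.png",cv2.resize(d["img"][100:250,250:450,::-1],None,fx=4,fy=4))
E
```

```text
clock: 14.75
eef_pos: [470.8, 328.8, 172.4]
tool_rot: [-1.568, -0.003, 0.098]
force: [1.2, 0.7, -0.5]
width: 42.8
```

View pics/w6.png

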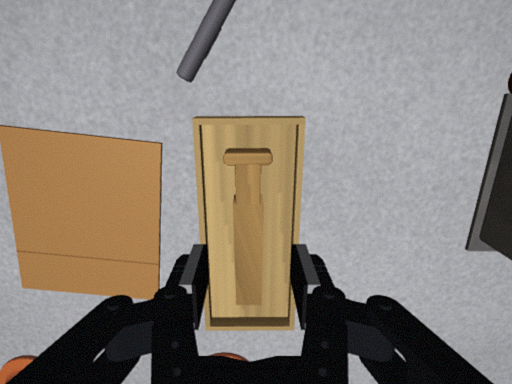

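View pics/s6.png

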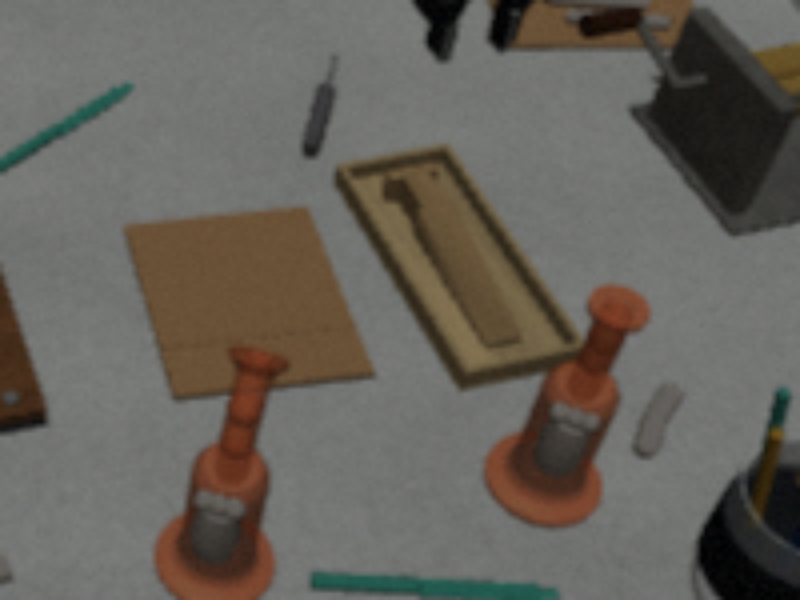

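```bash
python3 - <<'E'
from h import *
plan([551.2,-101,175],-86.1)
E
```

```text
t 14.85 pos [472.1 329.9 173.5] rpy [-89.7  -0.4   5.6] F [ 0.8  0.2 -0.5] w 42.9
shift cm [  3.69  -0.33 -43.65] turn [-0.6 91.7  0.1]
```

```bash
python3 -m inch '[1,3.7,-0.4,-43.5,-0.3,91.7,0, 1,3.7,-0.4,-43.5,-0.3,91.7,0, 1,3.7,-0.4,-43.5,-0.3,91.7,0, 1,3.7,-0.4,-43.5,-0.3,91.7,0, 1,3.7,-0.4,-43.5,-0.3,91.7,0, 1,3.7,-0.4,-43.5,-0.3,91.7,0, 1,3.7,-0.4,-43.5,-0.3,91.7,0, 1,3.7,-0.4,-43.5,-0.3,91.7,0, 1,3.7,-0.4,-43.5,-0.3,91.7,0, 1,3.7,-0.4,-43.5,-0.3,91.7,0, 1,3.7,-0.4,-43.5,-0.3,91.7,0, 1,3.7,-0.4,-43.5,-0.3,91.7,0]'
python3 -m inch '[1,0,0,0,0,0,0, 1,0,0,0,0,0,0]'
python3 - <<'E'
from h import *
from cell import ctrl, imaging
import cv2
plan([551.2,-101,33],-86.1)
d=imaging.get_image("wrist"); np.savez("pics/w7.npz",**d); cv2.imwrite("pics/w7.png",cv2.resize(d["img"][:,:,::-1],None,fx=1.5,fy=1.5))
plan([551.2,-101,33],-86.1)
E
```

```text
clock: 16.05
eef_pos: [548.7, -102.1, 171.9]
tool_rot: [-1.576, -0.004, -1.504]
force: [0.1, -0.1, 0.6]
width: 85.3
clock: 16.25
eef_pos: [549.0, -101.4, 172.5]
tool_rot: [-1.575, -0.003, -1.5]
force: [-0.3, 0.3, -0.1]
width: 85.2
t 16.25 pos [ 549.  -101.4  172.5] rpy [-90.2  -0.2 -86. ] F [-0.3  0.3 -0.1] w 85.2
shift cm [-0.07 13.95  0.27] turn [0.2 0.1 0.2]
t 16.3 pos [ 549.1 -101.4  172.6] rpy [-90.2  -0.2 -86. ] F [0.2 0.3 0.4] w 85.5
shift cm [-0.07 13.96  0.26] turn [0.2 0.1 0.2]
```

View pics/w7.png

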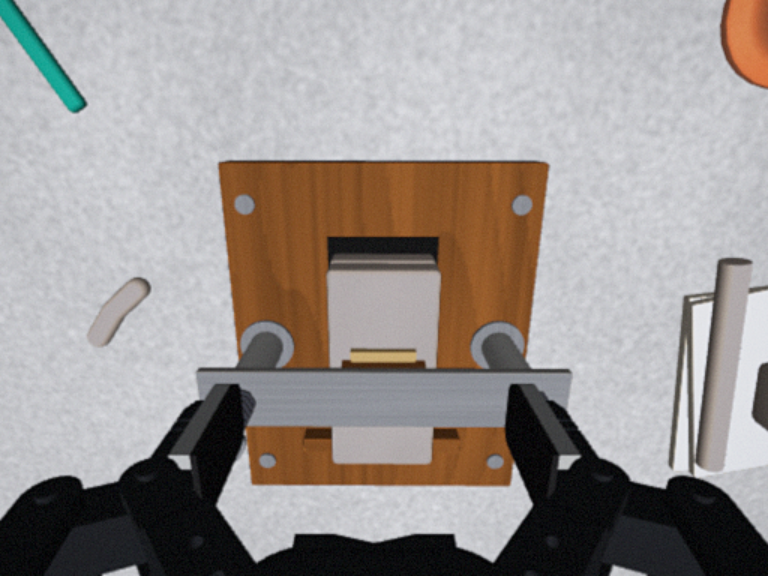

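```bash
python3 - <<'E'
from h import *
d=np.load("pics/w7.npz")
f=lambda u,v,z:np.round(ray(d,((u+.5)/1.5-.5,(v+.5)/1.5-.5),z),1)
print(f(330,270,71),f(438,270,71),f(330,350,71),f(440,350,71))
print("board",f(220,162,30),f(547,162,30))
print("bar front",f(197,369,98),f(571,369,98))
E
```

```text
[523.4 -90.1  71. ] [582.5 -85.9  71. ] [ 525.3 -138.6   71. ] [ 589.2 -134.    71. ]
board [452.3 -40.1  30. ] [645.9 -26.5  30. ]
bar front [ 457.8 -141.2   98. ] [ 654.  -127.2   98. ]
```

```bash
python3 - <<'E'
from h import *
plan([553.3,-103.5,34],-86.1)
E
```

```text
t 16.3 pos [ 549.1 -101.4  172.6] rpy [-90.2  -0.2 -86. ] F [0.2 0.3 0.4] w 85.5
shift cm [ 0.19 13.86  0.45] turn [0.2 0.1 0.2]
```

```bash
python3 -m inch '[1,0.19,3,0.44,0,0,0, 1,0.19,6,0.44,0,0,0, 1,0.19,9,0.44,0,0,0, 1,0.19,9.4,0.44,0,0,0, 1,0.19,9.4,0.44,0,0,0]'
python3 - <<'E'
from h import *
from cell import imaging
import cv2
plan([553.3,-103.5,34],-86.1)
d=imaging.get_image("wrist"); np.savez("pics/w8.npz",**d); cv2.imwrite("pics/w8.png",cv2.resize(d["img"][:,:,::-1],None,fx=1.5,fy=1.5))
E
```

```text
clock: 16.8
eef_pos: [553.1, -103.4, 78.4]
tool_rot: [-1.576, -0.003, -1.502]
force: [0.9, -0.3, 0.5]
width: 85.4
t 16.8 pos [ 553.1 -103.4   78.4] rpy [-90.3  -0.2 -86.1] F [ 0.9 -0.3  0.5] w 85.4
shift cm [-0.01  4.44  0.04] turn [0.3 0.  0.2]
```

View pics/w8.png

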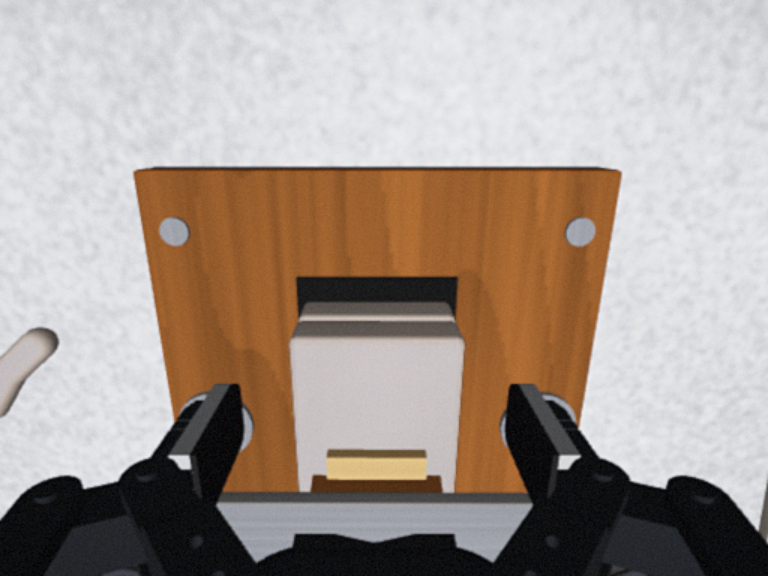

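```bash
python3 -m inch '[1,0,2,0.03,0,0,0, 1,0,3.5,0.03,0,0,0, 1,0,4.4,0.03,0,0,0, 1,0,4.4,0.03,0,0,0]'
python3 -m inch '[0.6,0,0,0,0,0,0, 0,0,0,0,0,0,0, 0,0,0,0,0,0,0, 0,0,0,0,0,0,0, 0,0,0,0,0,0,0]'
python3 - <<'E'
from h import *
from cell import imaging
import cv2
plan([553.3,-103.5,34],-86.1)
d=imaging.get_image("wrist"); np.savez("pics/w9.npz",**d); cv2.imwrite("pics/w9.png",cv2.resize(d["img"][:,:,::-1],None,fx=1.5,fy=1.5))
E
```

```text
clock: 17.25
eef_pos: [553.9, -103.9, 35.1]
tool_rot: [-1.574, -0.003, -1.503]
force: [-0.9, -0.1, 0.0]
width: 85.4
clock: 17.75
eef_pos: [554.4, -104.0, 36.2]
tool_rot: [-1.572, -0.004, -1.503]
force: [-1.7, 0.8, 6.4]
width: 63.3
t 17.75 pos [ 554.4 -104.    36.2] rpy [-90.1  -0.2 -86.1] F [-1.7  0.8  6.4] w 63.3
shift cm [-0.06  0.22 -0.1 ] turn [ 0.1 -0.   0.2]
```

View pics/w9.png

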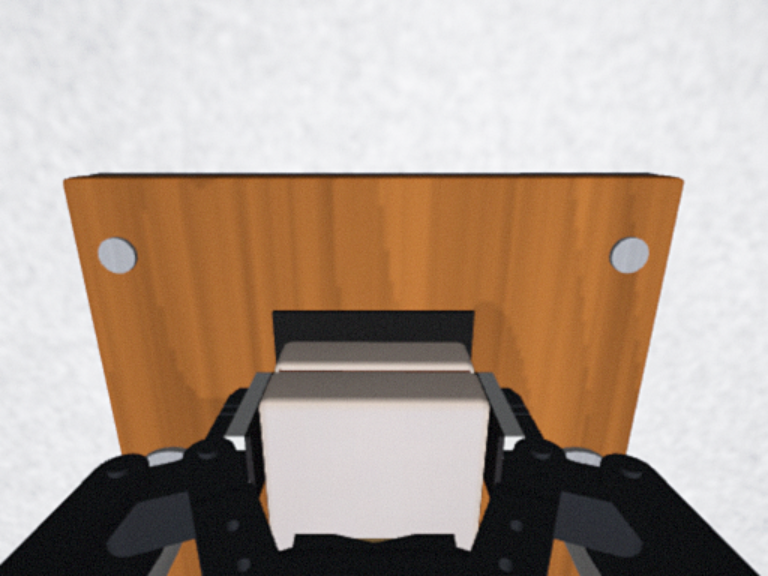

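```bash
python3 -m inch '[0,0,-0.05,0,0,0,0, 0,-0.5,-0.05,0,0,0,0, 0,-1.5,-0.05,0,0,0,0, 0,-2.5,-0.05,0,0,0,0]'; python3 - <<'E'
from h import *
plan([553.3,-103.5,34],-86.1)
E
python3 -m inch '[0,-1.2,0,0,0,0,0, 0,-2.4,0,0,0,0,0, 0,-3.6,0,0,0,0,0, 0,-4.8,0,0,0,0,0, 0,-6,0,0,0,0,0, 0,-7.0,0,0,0,0,0, 0,-7.5,0,0,0,0,0, 0,-7.5,0,0,0,0,0]'; python3 - <<'E'
from h import *
from cell import ctrl, imaging
import cv2
plan([553.3,-103.5,34],-86.1)
d=imaging.get_image("top"); np.savez("pics/t9.npz",**d)
im=d["img"][:,:,::-1]; cv2.imwrite("pics/t9.png",cv2.resize(im[170:285,225:355],None,fx=6,fy=5,interpolation=cv2.INTER_CUBIC))
E
```

```text
clock: 18.2
eef_pos: [553.1, -83.0, 36.2]
tool_rot: [-1.572, -0.008, -1.506]
force: [1.3, -4.9, 2.0]
width: 62.9
t 18.2 pos [553.1 -83.   36.2] rpy [-90.1  -0.5 -86.3] F [ 1.3 -4.9  2. ] w 62.9
shift cm [ 2.04  0.24 -0.11] turn [ 0.1 -0.2  0.5]
clock: 19.0
eef_pos: [547.4, -5.1, 35.6]
tool_rot: [-1.573, -0.005, -1.503]
force: [-0.9, -3.6, 5.9]
width: 63.4
t 19.0 pos [547.4  -5.1  35.6] rpy [-90.1  -0.3 -86.1] F [-0.9 -3.6  5.9] w 63.4
shift cm [ 9.85  0.21 -0.07] turn [ 0.1 -0.   0.3]
```

View pics/t9.png

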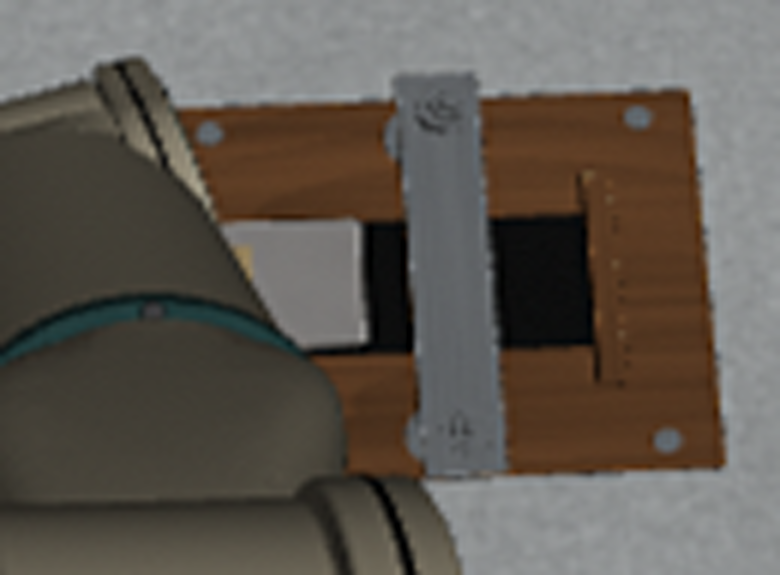

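```bash
python3 -m inch '[1,0,0,0,0,0,0, 1,0,0,0,0,0,0, 1,0,0,0,0,0,0, 1,0,0,0,0,0,0, 1,1.2,0,0,0,0,0, 1,2.6,0,0,0,0,0, 1,3.9,0,0,0,0,0, 1,4.8,0,0,0,0,0, 1,4.95,0,0,0,0,0, 1,4.95,0,0,0,0,0]'; python3 - <<'E'
from h import *
from cell import ctrl, imaging
import cv2
plan([548.5,-54.8,35],-86.1)
d=imaging.get_image("wrist"); np.savez("pics/w10.npz",**d); cv2.imwrite("pics/w10.png",cv2.resize(d["img"][:,:,::-1],None,fx=1.5,fy=1.5))
d=imaging.get_image("top"); np.savez("pics/t10.npz",**d)
im=d["img"][:,:,::-1]; cv2.imwrite("pics/t10.png",cv2.resize(im[170:285,225:355],None,fx=6,fy=5,interpolation=cv2.INTER_CUBIC))
E
```

```text
clock: 20.05
eef_pos: [550.3, -54.0, 35.2]
tool_rot: [-1.574, -0.003, -1.504]
force: [0.6, 0.3, 0.4]
width: 85.1
t 20.05 pos [550.3 -54.   35.2] rpy [-90.2  -0.2 -86.2] F [0.6 0.3 0.4] w 85.1
shift cm [ 0.06  0.02 -0.18] turn [ 0.2 -0.1  0.2]
```

View pics/w10.png

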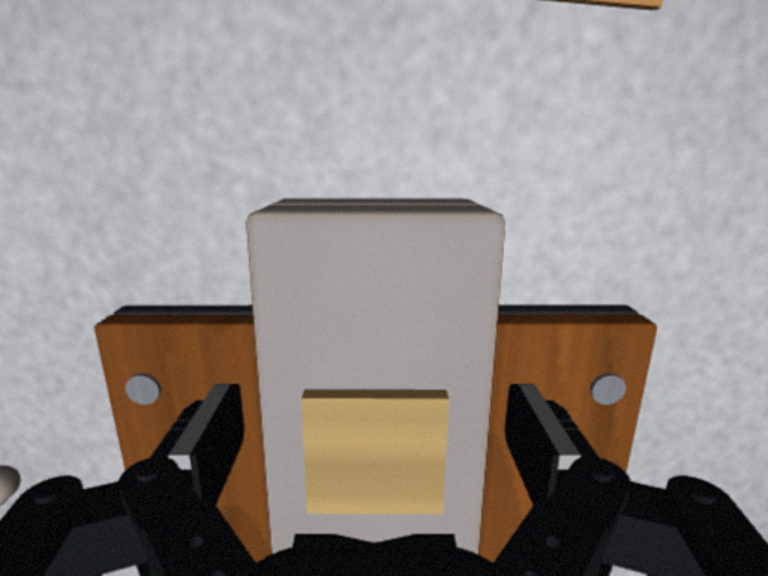

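View pics/t10.png

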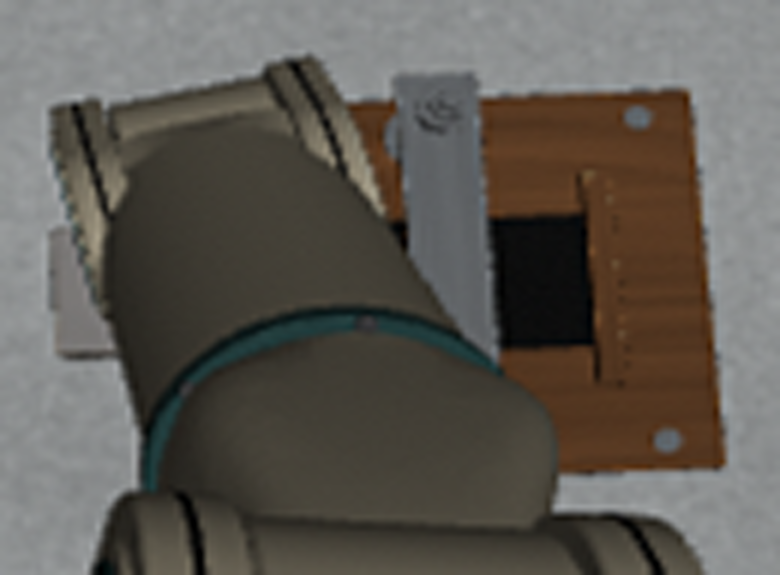

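```bash
python3 - <<'E'
from h import *
d=np.load("pics/w10.npz")
f=lambda u,v,z:np.round(ray(d,((u+.5)/1.5-.5,(v+.5)/1.5-.5),z),1)
P=np.array([f(303,397,76),f(448,397,76),f(444,513,76),f(306,513,76)]); print(P,P.mean(0))
print(f(249,216,71),f(503,216,71))
u=np.array([.068,-.998,0]); print((f(249,216,71)+f(503,216,71))/2+65*u)
d=np.load("pics/t10.npz"); print(ray(d,c2p(55,292,6,5,225,170),71)+65*u)
E
```

```text
[[530.8 -34.   76. ]
 [567.2 -31.6  76. ]
 [570.4 -68.4  76. ]
 [532.2 -71.   76. ]] [550.15 -51.25  76.  ]
[516.9   9.9  71. ] [575.2  13.8  71. ]
[550.47 -53.02  71.  ]
[547.87989724 -54.83627716  71.        ]
```

```bash
python3 -m inch '[0.6,-0.05,0,0,0,0,0, 0,-0.05,0,0,0,0,0, 0,-0.05,0,0,0,0,0, 0,-0.05,0,0,0,0,0, 0,-0.05,0,0,0,0,0]'
python3 -m inch '[0,0,-0.3,0,0,0,0, 0,0,-0.8,0,0,0,0, 0,0,-1.5,0,0,0,0, 0,0,-1.5,0,0,0,0]'
python3 - <<'E'
from h import *
from cell import ctrl, imaging
import cv2
plan([538.5,154.6,60],-90.8)
d=imaging.get_image("scene"); np.savez("pics/s11.npz",**d); cv2.imwrite("pics/s11.png",cv2.resize(d["img"][100:250,150:350,::-1],None,fx=4,fy=4))
E
```

```text
clock: 20.65
eef_pos: [550.5, -52.1, 35.5]
tool_rot: [-1.573, -0.003, -1.502]
force: [-1.6, 1.8, 7.2]
width: 63.1
clock: 21.05
eef_pos: [550.8, -53.2, 50.9]
tool_rot: [-1.573, -0.004, -1.503]
force: [-0.2, -1.0, -6.1]
width: 63.1
t 21.05 pos [550.8 -53.2  50.9] rpy [-90.1  -0.2 -86.1] F [-0.2 -1.  -6.1] w 63.1
shift cm [-20.81  -0.99   0.18] turn [0.1 4.7 0.2]
```

View pics/s11.png

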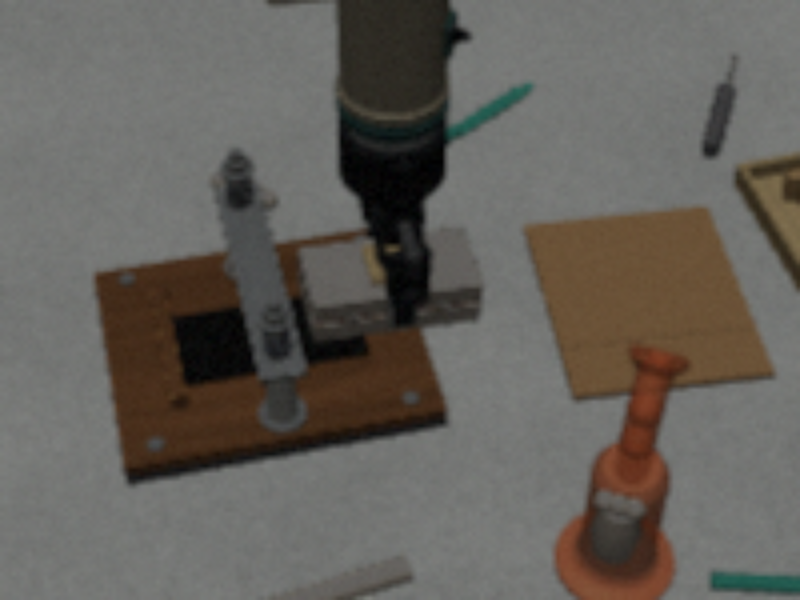

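```bash
python3 -m inch '[0,-1,-1.2,0,0,0,0, 0,-3.5,-1.4,0,0,1,0, 0,-6.5,-1.4,0,0,2,0, 0,-9.5,-1.4,0.1,0,3,0, 0,-12.5,-1.4,0.1,0,4,0, 0,-15.5,-1.4,0.1,0,4.6,0, 0,-18,-1.4,0.1,0,4.6,0, 0,-20,-1.4,0.1,0,4.6,0, 0,-20.8,-1.4,0.1,0,4.6,0, 0,-20.8,-1.4,0.1,0,4.6,0, 0,-20.8,-1.4,0.1,0,4.6,0]'
python3 - <<'E'
from h import *
from cell import ctrl, imaging
import cv2
plan([538.5,154.6,60],-90.8)
d=imaging.get_image("wrist"); np.savez("pics/w12.npz",**d); cv2.imwrite("pics/w12.png",cv2.resize(d["img"][:,:,::-1],None,fx=1.5,fy=1.5))
d=imaging.get_image("top"); np.savez("pics/t12.npz",**d); cv2.imwrite("pics/t12.png",cv2.resize(d["img"][170:290,80:230,::-1],None,fx=5,fy=5,interpolation=cv2.INTER_CUBIC))
d=imaging.get_image("scene"); np.savez("pics/s12.npz",**d); cv2.imwrite("pics/s12.png",cv2.resize(d["img"][120:240,230:380,::-1],None,fx=5,fy=5))
E
```

```text
clock: 22.2
eef_pos: [537.2, 153.4, 63.6]
tool_rot: [-1.574, -0.005, -1.584]
force: [-0.1, -0.4, -5.1]
width: 63.0
t 22.2 pos [537.2 153.4  63.6] rpy [-90.2  -0.3 -90.8] F [-0.1 -0.4 -5.1] w 63.0
shift cm [-0.13  0.36  0.13] turn [0.2 0.  0.3]
```

View pics/w12.png

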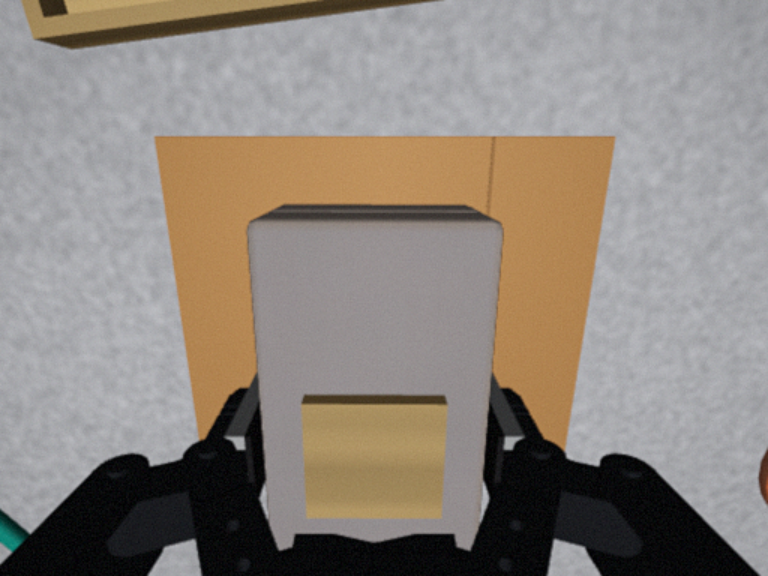

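View pics/s12.png

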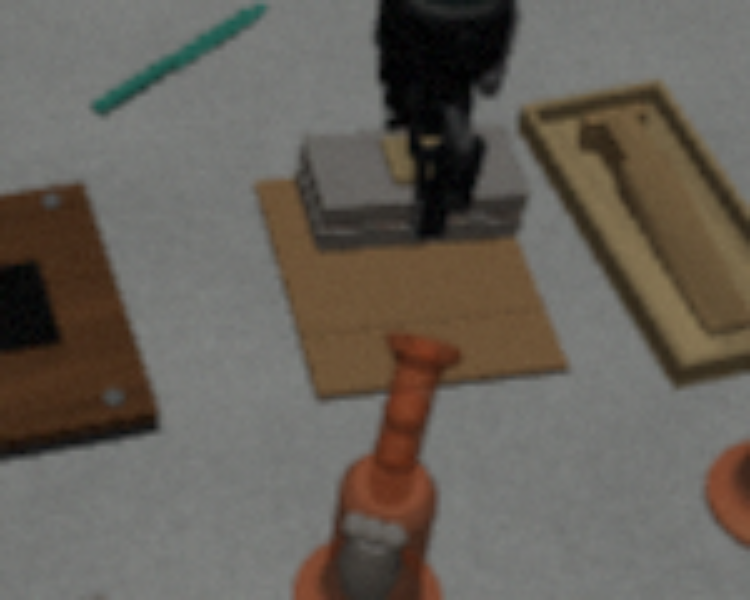

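```bash
python3 - <<'E'
from h import *
d=np.load("pics/w12.npz")
f=lambda u,v,z:ray(d,((u+.5)/1.5-.5,(v+.5)/1.5-.5),z)
a,b=f(155,136,5),f(614.5,136,5); print(a,b,np.linalg.norm(a-b)); ang=np.arctan2(*(b-a)[[1,0]]); print(np.degrees(ang))
n=np.array([np.sin(ang),-np.cos(ang),0]); print("card c",(a+b)/2+80*n)
m1,m2=f(248,225,99),f(502,225,99); print(m1,m2,"mould c",(m1+m2)/2+65*n)
P=np.array([f(303,404,104),f(447,404,104),f(443,519,104),f(306,519,104)]); print("pad",P.mean(0))
E
```

```text
[447.68202495 237.42797074   5.        ] [636.55006623 234.83173482   5.        ] 188.88588474887126
-0.7875551160989736
card c [541.01644583 156.13741014   5.        ]
[508.44265869 217.64976614  99.        ] [567.45874694 216.86143274  99.        ] mould c [537.05727801 152.26173979  99.        ]
pad [537.06142638 153.78978374 104.        ]
```

```bash
python3 -m inch '[0,-0.3,0.8,0.33,0,0,0, 0,-0.3,2.2,0.33,0,0,0, 0,-0.3,3.4,0.33,0,0,0, 0,-0.3,4.3,0.33,0,0,0, 0,-0.3,4.8,0.33,0,0,0, 0,-0.3,4.95,0.33,0,0,0, 0,-0.3,4.95,0.33,0,0,0]'
python3 - <<'E'
from h import *
plan([540.5,156.3,10.5],-90.8)
E
```

```text
clock: 23.05
eef_pos: [539.5, 156.8, 14.0]
tool_rot: [-1.575, -0.005, -1.583]
force: [-2.0, -0.8, -2.6]
width: 63.1
t 23.05 pos [539.5 156.8  14. ] rpy [-90.3  -0.3 -90.7] F [-2.  -0.8 -2.6] w 63.1
shift cm [0.05 0.35 0.1 ] turn [0.3 0.1 0.3]
```

```bash
python3 -m inch '[0,0,0.1,0.1,0,0,0, 0,0,0.2,0.1,0,0,0, 0,0,0.2,0.1,0,0,0]'; python3 -m inch '[0,0,0.08,0,0,0,0, 0,0,0.08,0,0,0,0]'
```

```text
clock: 23.35
eef_pos: [540.2, 156.6, 12.8]
tool_rot: [-1.576, -0.005, -1.583]
force: [-5.7, -4.2, 8.4]
width: 63.2
clock: 23.55
eef_pos: [540.2, 156.3, 12.2]
tool_rot: [-1.576, -0.006, -1.583]
force: [-6.3, -4.0, 9.9]
width: 63.0
```

```bash
python3 -m inch '[0,0,-0.08,-0.05,0,0,0, 0,0,-0.08,-0.05,0,0,0]'; python3 -m inch '[0.8,0,0,0,0,0,0, 0.85,0,0,0,0,0,0, 1,0,0,0,0,0,0, 1,0,0,0,0,0,0, 1,0,-1.5,0,0,0,0, 1,0,-5,0,0,0,0, 1,0,-10,0,0,0,0, 1,0,-14,0,0,0,0]'; python3 - <<'E'
from h import *
from cell import ctrl, imaging
import cv2
plan([538.5,154.6,60],-90.8)
d=imaging.get_image("wrist"); np.savez("pics/w13.npz",**d); cv2.imwrite("pics/w13.png",cv2.resize(d["img"][:,:,::-1],None,fx=1.5,fy=1.5))
E
```

```text
clock: 23.75
eef_pos: [540.9, 157.0, 12.4]
tool_rot: [-1.574, -0.004, -1.583]
force: [-3.2, -3.1, 2.7]
width: 63.3
clock: 24.55
eef_pos: [541.7, 158.3, 155.1]
tool_rot: [-1.572, -0.003, -1.583]
force: [0.7, 0.5, 0.1]
width: 85.5
t 24.55 pos [541.7 158.3 155.1] rpy [-90.1  -0.2 -90.7] F [0.7 0.5 0.1] w 85.5
shift cm [ 0.34  9.52 -0.31] turn [0.1 0.1 0.2]
```

View pics/w13.png

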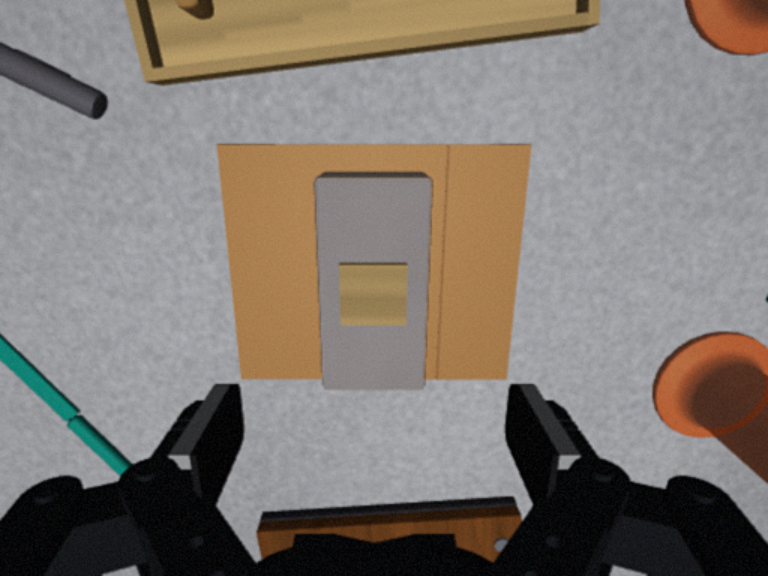

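```bash
python3 - <<'E'
from h import *
d=np.load("pics/w13.npz")
f=lambda u,v,z:ray(d,((u+.5)/1.5-.5,(v+.5)/1.5-.5),z)
C=np.array([f(*p,5) for p in [(218,144),(531,144),(508,380),(241,380)]]);print(C.mean(0),C)
for z,p in [(46,[(316,181),(432,181),(425,389),(322,389)]),(51,[(339,264),(408,264),(406,325),(340,325)])]:
    M=np.array([f(*q,z) for q in p]);print(M.mean(0),M)
E
python3 -m inch '[1,-1,-2,-6,0,0,0, 1,-1,-4,-12,0,0,0, 1,-1,-6,-16,0,0,0, 1,-1,-6,-16,0,0,0, 1,-1,-6,-16,0,0,0]'
python3 - <<'E'
from h import *
from cell import ctrl, imaging
import cv2
for n in ["top","scene"]:
    d=imaging.get_image(n); np.savez(f"pics/{n}14.npz",**d); cv2.imwrite(f"pics/{n}14.png",cv2.resize(d["img"][:,:,::-1],None,fx=1.5,fy=1.5))
E
```

```text
[541.63683501 155.78453062   5.        ] [[448.37548753 237.39318496   5.        ]
 [636.8871651  234.99975892   5.        ]
 [636.21193128  74.15889772   5.        ]
 [445.07275612  76.58628086   5.        ]]
[541.14983632 155.39818836  46.        ] [[511.30677265 218.72560017  46.        ]
 [572.90410692 217.94350765  46.        ]
 [572.12058077  92.05636774  46.        ]
 [508.26788494  92.86727789  46.        ]]
[540.88373545 155.83624322  51.        ] [[522.22128689 174.32486988  51.        ]
 [560.31226079 173.84119496  51.        ]
 [559.5689014  137.34731205  51.        ]
 [521.43249272 137.83159599  51.        ]]
clock: 25.1
eef_pos: [379.3, 170.4, 214.3]
tool_rot: [-1.572, -0.003, -1.58]
force: [0.1, 0.1, 0.5]
width: 85.1
```

View pics/top14.png

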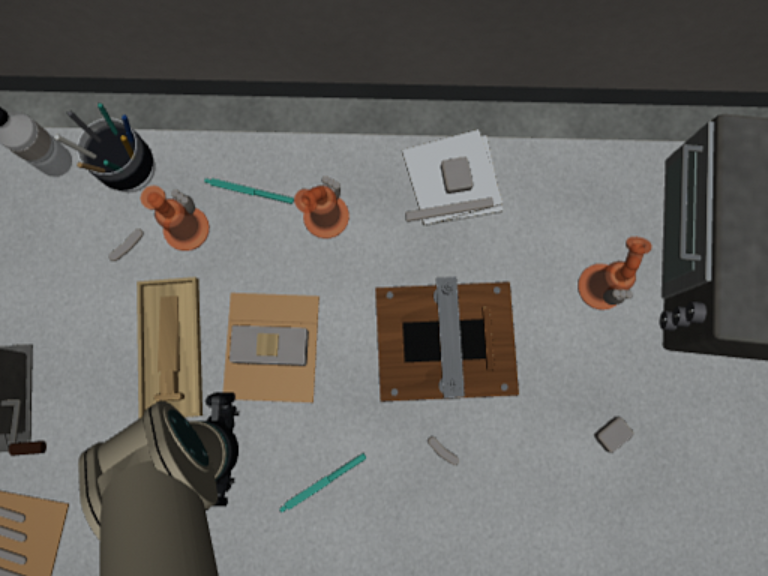

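View pics/scene14.png

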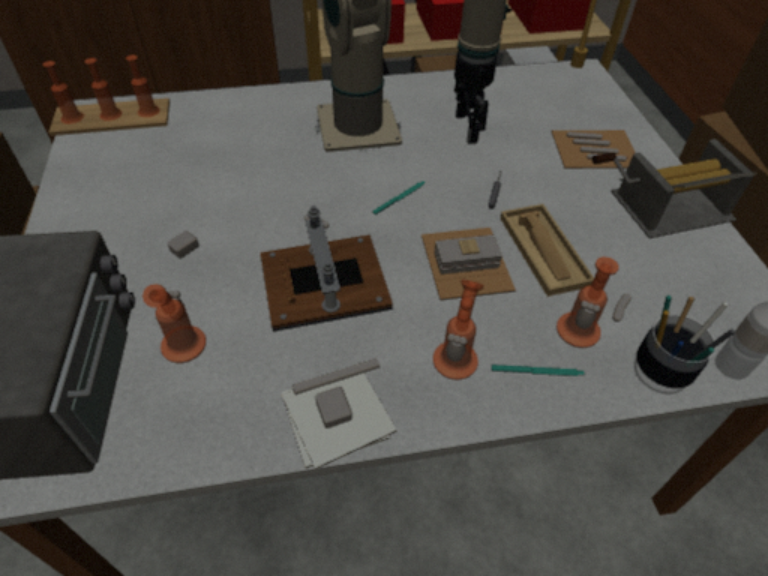

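```bash
python3 -c "
from cell import ctrl, finish_job
import numpy as np
print(np.abs(ctrl.read_state()['qd']).max()); print(finish_job())"
```

```text
0.03558325473290371
the job is handed in; nothing more can be done
None
```

The job is handed in, about 25 s into the 69 s allowed. The wedge is out and lying flat in the tray, and the mould is in the middle of the cardboard sheet.

- **Wedge:** I held it by the neck and rocked it out with about ±12 mm swings. The pull, read at the end of each move, was no more than about 8 N. It then drew free with no resistance and was laid down near the middle of the tray, clear of the walls.
- **Mould:** I drew it level out from under the bar, gripped it again at its middle, then lifted it and lowered it until it touched.
- **Last checks:** The wrist camera put the mould's centre within about 1 mm of the card's, with their sides parallel. The top camera showed the press on the same pixels through the wedge and mould pulls. In the last top and scene pictures the three vases stand as at first, and the arm is clear of everything.
- **What disagreed:**
  - The wrist camera read about 2–3 mm further in x and 1–2 mm further in y than the top camera. I used the wrist values, since closing the jaws on the wedge agreed with them.
  - The mould touched the card about 2–3 mm higher on the tool than I had worked out. It pressed on with up to about 10 N, which I eased to about 3 N before letting go.

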